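# Off the damp cupboard floor

### The job

The trap has dripped, so get the pump dispenser, the flip-top container and the little chopping board up off the cupboard floor. Stand the container (lengthwise along it) and the dispenser upright on the narrow raised ledge, each centred across the ledge's width and not sticking out past its ends, sharing it with the jar already there; stand the board on its long edge right down in the rack's empty slot, roughly centred along it. Leave the jar, scrubber and drain stopper where they are.

Things in the scene. Friction and masses are not known exactly. Their poses are not given: they have to be found in the camera images.
- dispenser: White empty pump dispenser standing upright on the floor, 145 mm tall. Origin: centre of its underside; z up; the spout points along its +x. Round body 62 mm across to z = 70 mm, shoulder tapering to z = 86 mm, round collar 32 mm across from z = 86 to 119 mm (good to grip), thin stem, pump head 26 mm across from z = 131 to 145 mm with a spout 12 mm wide that reaches x = +41 mm.
- container: Closed flip-top plastic container, a white box with a grey lid: 110 mm (its x) by 50 mm (its y), 70 mm tall. The straight white sides go up to z = 58 mm. Origin: centre of its underside. Stands on the floor.
- board: Small plain timber chopping board standing on its long edge on the floor: 120 mm long (its x), 18 mm thick (its y), 100 mm tall (z). Origin: centre of its underside.
- ledge: Fixed narrow raised timber ledge on two white blocks: 320 mm long (its y), 40 mm wide (its x), flat top at 100 mm above the floor. Origin: on the floor under its centre.
- ledge_top (a point): Centre of the ledge's flat top, 100 mm above the floor; x across its 40 mm width, y along its 320 mm length, z up.
- rack: Fixed light-timber rack, 110 mm (its x) by 140 mm (its y), base 12 mm thick; outer walls 8 mm thick and a solid middle block 46 mm thick, tops 57 mm above the floor. Two slots along x, each 24 mm wide: the empty one at y = -35 mm; that at y = +35 mm holds a fixed metal tray 150 mm long, 10 mm thick, top 98 mm above the floor. Origin: centre of its underside.
- slot (a point): Centre of the floor of the rack's empty slot, 12 mm above the cupboard floor; slot runs along x, is 24 mm wide in y, walls rise 45 mm above this point; z up.
- jar: Small amber glass jar with steel lid, 46 mm across, 75 mm tall, standing loose on the ledge, anywhere along it. Origin: centre of its underside. Leave alone.
- scrubber: Stainless steel pot scrubber, a low dome 78 mm across, 34 mm tall, on the floor. Origin: centre of its underside. Leave alone.
- stopper: Flat teal silicone drain stopper, disc 104 mm across with a middle knob 26 mm tall, on the floor. Origin: centre of its underside. Leave alone.
- standpipe: An obstacle. Fixed upright grey waste pipe 48 mm across with a white cap 60 mm across, 300 mm tall; an orange hand broom (110 mm wide in y, about 250 mm tall, foot at x = +107 mm) is propped against its +x side and is fixed too. Origin: on the floor on the pipe's axis.

How it is judged:
At the end, for the whole second after the job is handed in: Container and dispenser rest upright on the ledge, within 14 mm of its centreline; container lengthwise (0.2 rad), centre within 110 mm of the middle, dispenser within 135 mm. Board on edge on the slot's floor (6 mm), along it (0.2 rad), within 30 mm of its middle, tilt under 0.2 rad (x of container in the frame of ledge_top between -0.014 and 0.014 m and y of container in the frame of ledge_top between -0.11 and 0.11 m and z of container in the frame of ledge_top between -0.006 and 0.006 m and angle between each of container, dispenser's own z axis and vertical below 0.12 rad and linear speed of each of container, dispenser, board below 0.03 m/s and angular speed of each of container, dispenser, board below 0.3 rad/s and x of dispenser in the frame of ledge_top between -0.014 and 0.014 m and y of dispenser in the frame of ledge_top between -0.135 and 0.135 m and z of dispenser in the frame of ledge_top between -0.006 and 0.006 m and angle between the x axis of container and the y axis of ledge_top, either way round below 0.2 rad and x of board in the frame of slot between -0.03 and 0.03 m and y of board in the frame of slot between -0.009 and 0.009 m and z of board in the frame of slot between -0.006 and 0.006 m and angle between board's own z axis and vertical below 0.2 rad and angle between the x axis of board and the x axis of slot, either way round below 0.2 rad); the robot touches nothing.
It fails at once if the jar is shifted by more than 30 mm (distance of jar from where it was at the start of the episode above 0.03 m).
It fails at once if the scrubber is shifted by more than 30 mm (distance of scrubber from where it was at the start of the episode above 0.03 m).
It fails at once if the stopper is shifted by more than 30 mm (distance of stopper from where it was at the start of the episode above 0.03 m).
It also fails if it takes over 72 s, if anything falls off the work surface, if the arm or the gripper's body presses on something with over 40 N, if the wrist force passes 120 N, or if a joint passes its speed limit or range.

### The arm

A 6-joint arm with a two-finger parallel gripper is mounted at the origin on the work surface. World frame = base frame: x ahead of the robot, y to its left, z up, the work surface at z = 0. Lengths are in m, angles in rad, forces in N, time in s.
With the tool pointing down it reaches from about 0.325 to 0.9 m from the base axis. Payload 6.1 kg.
Tool frame: the origin (TCP) lies at the very end of the fingers, on their centre line; the grasp point (between the pads) lies 19 mm behind it (pinch_z is the distance from the TCP to the grasp point, in m); z points along the fingers, y is the line along which they close (so a half turn about z gives the same grasp; the last joint's range is limited). The gripper opens to 85 mm and grips with 20 to 120 N. Pads are 22 mm wide; open, the fingers measure 114 mm over their backs; the gripper's body (76 mm by 85 mm) begins 54 mm behind the grasp point. The pads swing forward as they close: fully open they stand 13 mm farther back than shut.
Start: joints at [-1.27, 0.22, 1.526, -0, 1.395, -0.126], TCP at [0.259, -0.569, 0.231] pointing down, gripper open.
Joint ranges: [-2.98, 2.98], [-0.91, 2.08], [0.09, 2.57], [-1.24, 4.39], [0.2, 2.65], [-2.68, 2.68]. Speed limits (rad/s): [2.57, 2.57, 3.01, 3.14, 3.14, 3.14].

### API

Orientations are given as a unit quaternion [x, y, z, w].
In Python, from rig import get_obs, grab_frame, hand_in, pinch_z gives the robot as it stands.
- The arm moves only by the tool apply_moves, never from a script. Its argument "series" is a list of rows, each an object of numbers: "x", "y", "z": the shift along the tool's x, y, z each as a share of 0.2 m, from -1 to 1; "wx", "wy", "wz": the turn, a rotation vector about the tool's x, y, z each as a share of pi rad, from -1 to 1; "fingers": the opening, from -1 (shut) to 1 (fully open). In form: [{"x": .., "y": .., "z": .., "wx": .., "wy": .., "wz": .., "fingers": ..}, ...]. A call has 1 to 5 rows; each row is the pose to reach, as a shift and turn from the pose commanded when the call began, along the tool's axes at that moment, turning the shorter way round; what a row does not reach only later rows make up. A row lasts 1/10 s, in which the tool goes at most 50 mm and 8.59 degrees, less where a joint would pass 70% of its speed; a pose out of reach is approached as far as the arm can. A call with a number of a shift or a turn outside -1 to 1 is refused whole. A call with a gripper value outside its range is refused whole. The fingers move at their own pace and stop on an object; "grip_force" is the grip in N (left out, the last holds). Time passes only in rows, so rows that repeat a pose let the fingers close. It gives the time, the measured TCP pose, the force, the opening and the grip force at its end, in the units of the state.
- get_obs(): the state, without advancing time (a new reading comes with each control period).
- grab_frame(name): name is "scene" or "top"; returns a dict with "image" (420x560x3 uint8, red, green, blue), "mtx" (3x3 intrinsics, pixels), "R" (3x3) and "t" (3): a world point X has camera coordinates R X + t. Camera axes: x right, y down, z forward; pixel columns grow to the right and rows downward; lengths in m; the calibration is good to about 2 mm. A picture is of the moment at which its call begins. There is no depth.
- hand_in(): hands the job in; it is judged then, once.
The state is a dict: "t": time; "qpos": joint angles; "joint_vel": joint speeds; "tau": joint torques, N m; "eef_pos": TCP position; "tool_rot": TCP orientation; "contact_force": force on the tool from outside, world axes, zero at the start; "ft_torque": the same for the moment, N m; "grip_width": finger opening in m; "grasp_force": force on a finger pad.
Only numpy, scipy, OpenCV 4.12 (cv2) and the standard library are available. Lean on these libraries where they do the work, as an engineer would, in place of code of your own. Each camera call takes 0.05 s, during which the arm holds its last target. There are 200 camera calls.

## Working session

There is one attempt and no reset: what is moved stays moved. The work goes in short steps, Python scripts to look and compute and a tool call to move; the robot and the scene stay as the last step left them, time stands still between calls to the robot, and variables do not carry over. Pictures are saved under pics/ and viewed, at most 10 in all, crops included, and the job is handed in when it is done.

Besides the shell and the picture viewer there is one more tool, called after "Call:" as name(argument=value, ...), one argument or row to a line, values as JSON. apply_moves: Moves the arm, as the interface text tells. Shift numbers are shares of 0.2 m and turn numbers shares of pi rad, none past 1 either way. Its arguments: {"type":"object","properties":{"series":{"type":"array"},"grip_force":{"type":"number"}},"required":["series"]}

```bash
mkdir -p pics; ls; python3 - <<'E'
from rig import *
import cv2,numpy as np
for n in("scene","top"):
    f=grab_frame(n); cv2.imwrite(f"pics/{n}0.png",f["image"][:,:,::-1]); np.savez(f"{n}0.npz",**f)
    print(n,f["mtx"].tolist(),np.round(f["R"],3).tolist(),np.round(f["t"],3).tolist(), (-f["R"].T@f["t"]).round(3))
o=get_obs();print({k:np.round(v,3).tolist() for k,v in o.items()},pinch_z)
E
```

```text
pics
scene [[473.5155380048134, 0.0, 270.2925594528015], [0.0, 473.5155380048134, 213.52017120514074], [0.0, 0.0, 1.0]] [[0.707, 0.707, 0.019], [0.392, -0.369, -0.843], [-0.589, 0.603, -0.538]] [-0.32, -0.124, 1.523] [ 1.172 -0.738  0.722]
top [[390.3572135370179, 0.0, 277.1252356697028], [0.0, 390.3572135370179, 206.47160339171035], [0.0, 0.0, 1.0]] [[-0.028, -0.999, -0.018], [-0.995, 0.029, -0.094], [0.094, 0.015, -0.995]] [0.008, 0.487, 0.891] [ 0.401 -0.019  0.933]
{'t': 0.1, 'qpos': [-1.27, 0.221, 1.527, 0.0, 1.395, -0.126], 'joint_vel': [-0.001, -0.001, -0.001, -0.001, -0.0, -0.0], 'tau': [0.001, -49.824, -39.055, -0.0, 0.006, -0.0], 'eef_pos': [0.259, -0.568, 0.23], 'tool_rot': [0.977, 0.212, -0.0, -0.001], 'contact_force': [0.013, 1.071, 0.003], 'ft_torque': [-0.005, 0.002, -0.022], 'grasp_force': 0.0, 'grip_width': 0.085} 0.0187
```

View pics/scene0.png

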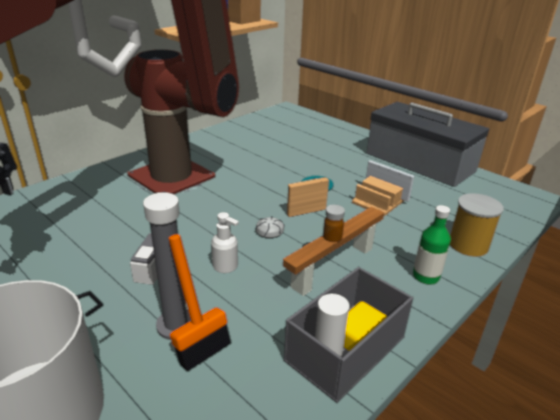

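View pics/top0.png

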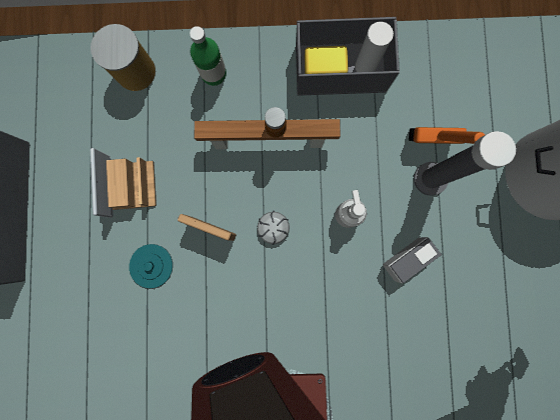

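The scene view shows the pipe and broom at about (170,270), the dispenser at (225,245), the board at (308,197) and the jar on the ledge at (334,222). In the top view, the ledge spans u 194–340 at v≈130 and the jar lid is at (275,117). The board is at (207,227), the rack at (130,183), the dispenser at (351,210) and the container at (412,262).

```bash
cat > h.py <<'E'
import numpy as np,cv2
def load(n): return dict(np.load(n))
def ray(f,uv,z):
    d=f["R"].T@np.linalg.inv(f["mtx"])@np.array([uv[0],uv[1],1.]); c=-f["R"].T@f["t"]
    return (c+d*(z-c[2])/d[2])
def proj(f,X):
    p=f["mtx"]@(f["R"]@np.array(X,float)+f["t"]); return p[:2]/p[2]
E
python3 - <<'E'
from h import *
f=load("top0.npz"); im=f["image"][:,:,::-1].copy()
hsv=cv2.cvtColor(im,cv2.COLOR_BGR2HSV)
def comps(name,m,z,amin=60):
    n,l,s,c=cv2.connectedComponentsWithStats(m.astype(np.uint8),connectivity=4)
    for i in range(1,n):
        if s[i,4]<amin or not(60<s[i,1]<320): continue
        p=np.argwhere(l==i)[:,::-1].astype(np.float32)
        w=np.array([ray(f,q,z)[:2] for q in p],np.float32)
        r=cv2.minAreaRect(w); print(name,s[i].tolist(),"rect c",np.round(r[0],4),"size",np.round(r[1],4),"ang",round(r[2],1),"V",hsv[l==i][:,2].mean().round())
H,S,V=hsv[...,0],hsv[...,1],hsv[...,2]
wood=(H<25)&(S>70)
for t in (90,120,150,180): print(t);comps("wood",wood&(V>t),.1)
comps("teal",(H>80)&(H<100)&(S>140)&(V>40),.01)
comps("white",(S<60)&(V>170),.07,30)
c=cv2.resize(im[100:290,90:450],None,fx=2.2,fy=2.2,interpolation=cv2.INTER_CUBIC); cv2.imwrite("pics/c1.png",c)
E
```

```text
90
wood [283, 119, 57, 18, 950] rect c [ 0.6507 -0.0853] size [0.1221 0.0379] ang 88.1 V 142.0
wood [194, 120, 71, 18, 1198] rect c [0.6544 0.094 ] size [0.1535 0.0381] ang 88.1 V 144.0
wood [416, 127, 69, 17, 649] rect c [ 0.6242 -0.3846] size [0.1459 0.0345] ang 86.6 V 166.0
wood [132, 157, 13, 50, 378] rect c [0.5424 0.2961] size [0.1087 0.0211] ang 5.7 V 181.0
wood [106, 159, 23, 48, 962] rect c [0.5429 0.3398] size [0.1031 0.0446] ang 3.4 V 193.0
wood [146, 161, 10, 45, 347] rect c [0.5394 0.2672] size [0.0978 0.0168] ang 3.4 V 175.0
wood [178, 214, 54, 26, 482] rect c [0.4421 0.1509] size [0.1179 0.0189] ang 67.5 V 172.0
120
wood [284, 119, 56, 18, 918] rect c [ 0.6506 -0.0864] size [0.1199 0.0379] ang 88.1 V 143.0
wood [194, 120, 71, 18, 1169] rect c [0.6541 0.0939] size [0.1533 0.038 ] ang 88.6 V 144.0
wood [416, 127, 69, 15, 484] rect c [ 0.6263 -0.385 ] size [0.1455 0.031 ] ang 88.1 V 186.0
wood [133, 157, 9, 50, 344] rect c [0.5432 0.296 ] size [0.1077 0.0166] ang 3.3 V 189.0
wood [106, 159, 22, 48, 947] rect c [0.5429 0.3401] size [0.1029 0.044 ] ang 3.4 V 194.0
wood [146
[... 1278 characters left out ...]
ct c [0.3568 0.2967] size [0.0972 0.0985] ang 89.9 V 103.0
white [266, 107, 19, 20, 289] rect c [ 0.6879 -0.007 ] size [0.0409 0.0443] ang 88.3 V 183.0
white [480, 131, 36, 35, 979] rect c [ 0.5993 -0.5009] size [0.0776 0.0772] ang 88.1 V 215.0
white [90, 148, 6, 66, 192] rect c [0.5542 0.4074] size [0.1486 0.007 ] ang 3.3 V 201.0
white [353, 190, 13, 26, 195] rect c [ 0.4864 -0.1876] size [0.0264 0.0554] ang 87.4 V 213.0
white [343, 200, 11, 8, 43] rect c [ 0.485  -0.1626] size [0.0089 0.0259] ang 24.9 V 201.0
white [264, 217, 18, 19, 174] rect c [0.4398 0.0053] size [0.0376 0.0398] ang 88.4 V 179.0
white [415, 243, 22, 21, 242] rect c [ 0.3707 -0.327 ] size [0.0291 0.0387] ang 32.8 V 218.0
```

View pics/c1.png

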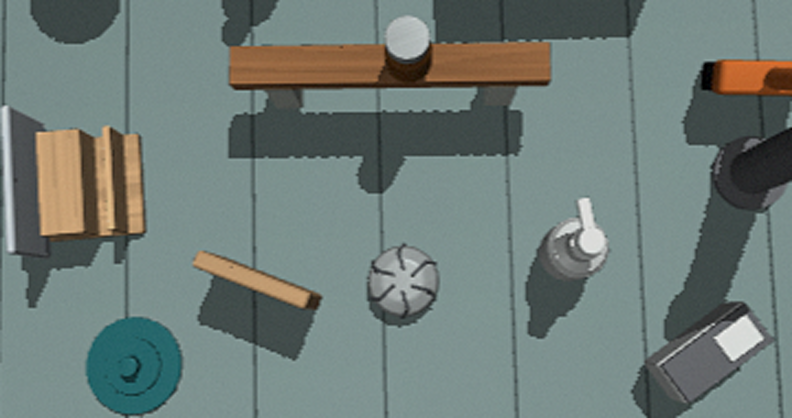

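In the enlarged top view, the ledge runs from (229,66) to (551,62) with the jar lid at (407,38). The slot lies between the block (38–83) and the thin wall (103–113). The dispenser head is at (591,240) with its spout pointing up. The container lid's corners are near (648,362), (690,403), (773,340) and (738,302).

```bash
python3 - <<'E'
from h import *
f=load("top0.npz"); im=f["image"][:,:,::-1].copy(); s=load("scene0.npz"); si=s["image"][:,:,::-1]
r=lambda u,v,z:ray(f,(u,v),z)[:2].round(4)
print("jar",r(275.3,116.7,.175),"disp head",r(358.6,209.1,.145),"tip",r(355.4,190.8,.145))
cr=[(648,362),(690,403),(773,340),(738,302)]
W=[ray(f,(u/2.2+90,v/2.2+100),.07)[:2] for u,v in cr]; print("cont",np.round(W,4).tolist(),np.mean(W,0).round(4))
print("bottle base",r(212,76,0),"top",r(197.5,33,.25),"crate nearleft",r(300,93,0),"pipe",r(429,180,0),r(498,149,.3))
hsv=cv2.cvtColor(im,cv2.COLOR_BGR2HSV);H,S,V=cv2.split(hsv)
m=((H<25)&(S>70)&(V>120)).astype(np.uint8)
for n,(a,b,c,d),z in [("block",(100,150,129,215),.057),("wall",(131,150,142,215),.057),("flange",(145,150,160,215),.012),("ledgeL",(190,110,266,145),.1),("ledgeR",(287,110,345,145),.1),("board",(170,205,240,245),.1)]:
    p=np.argwhere(m[b:d,a:c])[:,::-1]+[a,b]
    w=np.array([ray(f,q,z)[:2] for q in p],np.float32); R=cv2.minAreaRect(w)
    print(n,np.round(R[0],4),np.round(R[1],4),round(R[2],2),"mean",w.mean(0).round(4))
A=cv2.resize(im[228:292,380:444],None,fx=6,fy=6,interpolation=cv2.INTER_CUBIC)
B=cv2.resize(im[180:244,330:394],None,fx=6,fy=6,interpolation=cv2.INTER_CUBIC)
cv2.imwrite("pics/c2.png",np.hstack([A,B]))
E
```

```text
jar [ 0.6525 -0.0091] disp head [ 0.4655 -0.1715] tip [ 0.5029 -0.1668]
cont [[0.3489, -0.2366], [0.3078, -0.2756], [0.3671, -0.3609], [0.4055, -0.3288]] [ 0.3573 -0.3005]
bottle base [0.8197 0.1477] top [0.7905 0.1287] crate nearleft [ 0.7685 -0.0693] pipe [ 0.5424 -0.3711] [ 0.5447 -0.3731]
block [0.5503 0.3586] [0.1082 0.0463] 3.36 mean [0.55   0.3587]
wall [0.5505 0.3123] [0.1133 0.0175] 3.29 mean [0.5473 0.3118]
flange [0.554  0.2972] [0.1081 0.0168] 3.37 mean [0.5537 0.2973]
ledgeL [0.6541 0.0939] [0.1533 0.038 ] 88.59 mean [0.654  0.0945]
ledgeR [ 0.6505 -0.0896] [0.1134 0.0379] 88.13 mean [ 0.6502 -0.0897]
board [0.4419 0.1514] [0.1171 0.0167] 67.57 mean [0.4419 0.1516]
```

View pics/c2.png

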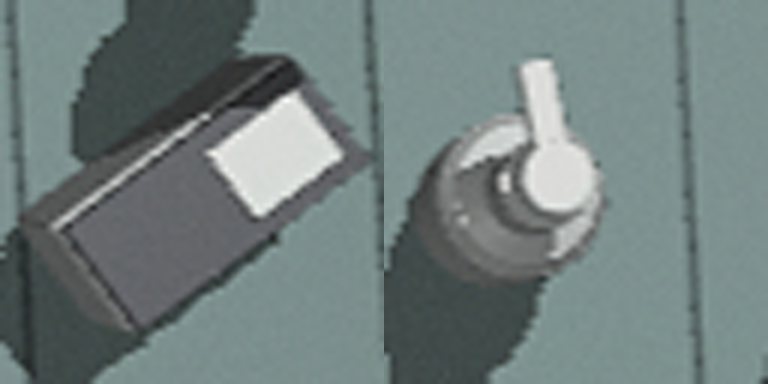

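The crops show the lid's top-face corners at (60,225), (140,328), (375,158) and (292,57). The dispenser head is at (560,178), the spout tip at (537,60) and the body centre near (518,195).

```bash
cat >> h.py <<'E'
def tool(o=None):
    from scipy.spatial.transform import Rotation as Ro
    from rig import get_obs
    o=o or get_obs(); return np.array(o["eef_pos"]),Ro.from_quat(o["tool_rot"]),o
def rows(*wps):
    """wps: (x,y,z,psi_deg of tool x); shares from present pose"""
    from scipy.spatial.transform import Rotation as Ro
    p,R,o=tool(); e=R.as_matrix()[:,0]
    print("t",round(o["t"],2),"p",p.round(4),"psi",np.degrees(np.arctan2(e[1],e[0])).round(1),"grip",round(o["grip_width"],4),"q",np.round(o["qpos"],2))
    for x,y,z,a in wps:
        T=Ro.from_euler("z",a,degrees=True)*Ro.from_euler("x",np.pi)
        print(np.round(R.inv().apply(np.array([x,y,z])-p)/.2,3),"w",np.round((R.inv()*T).as_rotvec()/np.pi,3))
E
python3 - <<'E'
from h import *
f=load("top0.npz")
W=np.array([ray(f,(u/6+379.6,v/6+227.6),.07)[:2] for u,v in [(60,225),(140,328),(375,158),(292,57)]])
print(W.round(4).tolist(),W.mean(0).round(4)); e=[np.linalg.norm(W[i]-W[i-1]).round(4) for i in range(4)]; print(e)
d=(W[2]-W[1]+W[3]-W[0]); print("ang",np.degrees(np.arctan2(d[1],d[0])))
w=(W[1]-W[0]+W[2]-W[3]); print("short ang",np.degrees(np.arctan2(w[1],w[0])))
print("body",ray(f,(134/6+329.6,195/6+179.6),.07)); a=ray(f,(176/6+329.6,178/6+179.6),.145);b=ray(f,(153/6+329.6,60/6+179.6),.145);print(a,b,np.degrees(np.arctan2(*(b-a)[[1,0]])))
c=W.mean(0); rows((c[0],c[1],.12,121),(c[0],c[1],.23,121))
E
```

```text
[[0.3474, -0.2475], [0.3098, -0.2742], [0.3684, -0.3626], [0.4057, -0.335]] [ 0.3578 -0.3048]
[np.float64(0.1052), np.float64(0.0461), np.float64(0.106), np.float64(0.0464)]
ang -56.366245189312714
short ang -144.05524163924906
body [ 0.46541974 -0.17104556  0.07      ]
[ 0.46515474 -0.17217346  0.145     ] [ 0.50536988 -0.16632441  0.145     ] 8.275292685713762
t 0.1 p [ 0.2586 -0.5684  0.2303] psi 24.5 grip 0.0853 q [-1.27  0.22  1.53  0.    1.39 -0.13]
[ 0.997 -0.993  0.554] w [-0.    -0.001 -0.536]
[ 0.997 -0.994  0.004] w [-0.    -0.001 -0.536]
```

Call:
apply_moves(
  series=[
    {"x":0.99,"y":-0.99,"z":0,"wx":0,"wy":0,"wz":-0.556,"fingers":1},
    {"x":0.99,"y":-0.99,"z":0,"wx":0,"wy":0,"wz":-0.556,"fingers":1},
    {"x":0.99,"y":-0.99,"z":0,"wx":0,"wy":0,"wz":-0.556,"fingers":1},
    {"x":0.99,"y":-0.99,"z":0,"wx":0,"wy":0,"wz":-0.556,"fingers":1},
    {"x":0.99,"y":-0.99,"z":0,"wx":0,"wy":0,"wz":-0.556,"fingers":1},
  ],
  grip_force=50,
)

```text
t: 0.6
eef_pos: [0.3466, -0.3328, 0.2308]
tool_rot: [0.83, 0.557, 0.0, -0.0]
contact_force: [0.3, -0.5, 0.2]
grip_width: 0.0856
grasp_force: 0.0
```

```bash
python3 -c "
from h import *
rows((.358,-.305,.2,124.5),(.358,-.305,.12,124.5))"
```

```text
t 0.6 p [ 0.3466 -0.3328  0.2308] psi 67.7 grip 0.0856 q [-0.93 -0.13  1.89  0.    1.38 -0.54]
[0.15  0.    0.154] w [-0.    -0.    -0.315]
[0.15  0.001 0.554] w [-0.    -0.    -0.315]
```

Call:
apply_moves(
  series=[
    {"x":0.15,"y":0,"z":0.3,"wz":-0.315,"fingers":1},
    {"x":0.15,"y":0,"z":0.3,"wz":-0.315,"fingers":1},
    {"x":0.15,"y":0,"z":0.3,"wz":-0.315,"fingers":1},
    {"x":0.15,"y":0,"z":0.3,"wz":-0.315,"fingers":1},
    {"x":0.15,"y":0,"z":0.3,"wz":-0.315,"fingers":1},
  ],
)

```text
invalid input at $.series[0]: expected keys x, y, z, wx, wy, wz, fingers
```

```bash
python3 -c "
from h import *
rows((.358,-.305,.12,124.5),(.358,-.305,.022,124.5))"
```

```text
t 0.6 p [ 0.3466 -0.3328  0.2308] psi 67.7 grip 0.0856 q [-0.93 -0.13  1.89  0.    1.38 -0.54]
[0.15  0.001 0.554] w [-0.    -0.    -0.315]
[1.500e-01 1.000e-03 1.044e+00] w [-0.    -0.    -0.315]
```

Call:
apply_moves(
  series=[
    {"x":0.15,"y":0,"z":0.3,"wx":0,"wy":0,"wz":-0.315,"fingers":1},
    {"x":0.15,"y":0,"z":0.3,"wx":0,"wy":0,"wz":-0.315,"fingers":1},
    {"x":0.15,"y":0,"z":0.3,"wx":0,"wy":0,"wz":-0.315,"fingers":1},
    {"x":0.15,"y":0,"z":0.3,"wx":0,"wy":0,"wz":-0.315,"fingers":1},
    {"x":0.15,"y":0,"z":0.3,"wx":0,"wy":0,"wz":-0.315,"fingers":1},
  ],
)

```text
t: 1.1
eef_pos: [0.3578, -0.3065, 0.1707]
tool_rot: [0.568, 0.823, 0.0, -0.001]
contact_force: [0.8, -0.0, 0.5]
grip_width: 0.0853
grasp_force: 0.0
```

```bash
python3 -c "
from h import *
rows((.358,-.305,.12,124.5),(.358,-.305,.022,124.5))"
```

```text
t 1.1 p [ 0.3578 -0.3065  0.1707] psi 110.8 grip 0.0853 q [-0.88 -0.1   1.98 -0.    1.26 -1.24]
[0.007 0.004 0.253] w [-0.    -0.    -0.076]
[0.006 0.004 0.743] w [-0.    -0.    -0.076]
```

Call:
apply_moves(
  series=[
    {"x":0.007,"y":0.004,"z":0.25,"wx":0,"wy":0,"wz":-0.076,"fingers":1},
    {"x":0.007,"y":0.004,"z":0.25,"wx":0,"wy":0,"wz":-0.076,"fingers":1},
    {"x":0.007,"y":0.004,"z":0.5,"wx":0,"wy":0,"wz":-0.076,"fingers":1},
    {"x":0.007,"y":0.004,"z":0.73,"wx":0,"wy":0,"wz":-0.076,"fingers":1},
    {"x":0.007,"y":0.004,"z":0.73,"wx":0,"wy":0,"wz":-0.076,"fingers":1},
  ],
)

```text
t: 1.6
eef_pos: [0.3538, -0.3003, 0.0188]
tool_rot: [0.469, 0.883, 0.003, -0.007]
contact_force: [-0.6, 0.4, -0.3]
grip_width: 0.0852
grasp_force: 0.0
```

Call:
apply_moves(
  series=[
    {"x":0,"y":0,"z":0,"wx":0,"wy":0,"wz":0,"fingers":-1},
    {"x":0,"y":0,"z":0,"wx":0,"wy":0,"wz":0,"fingers":-1},
    {"x":0,"y":0,"z":0,"wx":0,"wy":0,"wz":0,"fingers":-1},
    {"x":0,"y":0,"z":0,"wx":0,"wy":0,"wz":0,"fingers":-1},
    {"x":0,"y":0,"z":0,"wx":0,"wy":0,"wz":0,"fingers":-1},
  ],
)

```text
t: 2.1
eef_pos: [0.36, -0.3077, 0.0284]
tool_rot: [0.469, 0.883, -0.001, 0.003]
contact_force: [-0.4, 0.7, 7.5]
grip_width: 0.0492
grasp_force: 53.9
```

```bash
python3 -c "
from h import *
rows((.358,-.305,.14,124.5))
import rig;print(rig.get_obs()['grasp_force'])"
```

```text
t 2.1 p [ 0.36   -0.3077  0.0284] psi 124.1 grip 0.0492 q [-0.87  0.11  2.07 -0.    0.95 -1.47]
[ 0.014 -0.    -0.558] w [ 0.     0.002 -0.002]
53.86509418487549
```

Call:
apply_moves(
  series=[
    {"x":0,"y":0,"z":-0.1,"wx":0,"wy":0,"wz":0,"fingers":-1},
    {"x":0,"y":0,"z":-0.3,"wx":0,"wy":0,"wz":0,"fingers":-1},
    {"x":0,"y":0,"z":-0.5,"wx":0,"wy":0,"wz":0,"fingers":-1},
    {"x":0,"y":0,"z":-0.75,"wx":0,"wy":0,"wz":0,"fingers":-1},
    {"x":0,"y":0,"z":-1,"wx":0,"wy":0,"wz":0,"fingers":-1},
  ],
)

```text
t: 2.6
eef_pos: [0.3579, -0.305, 0.228]
tool_rot: [0.469, 0.883, -0.0, 0.001]
contact_force: [1.6, -1.2, -2.5]
grip_width: 0.0495
grasp_force: 52.8
```

```bash
python3 -c "
from h import *
rows((.48,-.16,.25,110),(.654,.095,.25,88.8))
import rig;print(rig.get_obs()['grasp_force'],rig.get_obs()['contact_force'])"
```

```text
t 2.6 p [ 0.3579 -0.305   0.228 ] psi 124.1 grip 0.0495 q [-0.87 -0.16  1.92  0.    1.38 -1.47]
[ 0.258  0.912 -0.11 ] w [0.    0.    0.078]
[ 0.827  2.347 -0.11 ] w [0.    0.    0.196]
52.81390428543091 [ 1.62636248 -1.20677194 -2.50091601]
```

Call:
apply_moves(
  series=[
    {"x":0.05,"y":0.13,"z":-0.11,"wx":0,"wy":0,"wz":0.03,"fingers":-1},
    {"x":0.11,"y":0.33,"z":-0.11,"wx":0,"wy":0,"wz":0.06,"fingers":-1},
    {"x":0.18,"y":0.54,"z":-0.11,"wx":0,"wy":0,"wz":0.1,"fingers":-1},
    {"x":0.26,"y":0.76,"z":-0.11,"wx":0,"wy":0,"wz":0.14,"fingers":-1},
    {"x":0.34,"y":0.97,"z":-0.11,"wx":0,"wy":0,"wz":0.18,"fingers":-1},
  ],
)

```text
t: 3.1
eef_pos: [0.4815, -0.1392, 0.2488]
tool_rot: [0.698, 0.716, 0.0, 0.001]
contact_force: [-0.4, -0.1, -2.3]
grip_width: 0.0491
grasp_force: 53.0
```

```bash
python3 -c "
from h import *
rows((.654,.095,.25,88.8))"
```

```text
t 3.1 p [ 0.4815 -0.1392  0.2488] psi 91.4 grip 0.0491 q [-0.44 -0.09  1.82  0.    1.41 -0.46]
[ 1.15   0.891 -0.005] w [0.001 0.    0.014]
```

Call:
apply_moves(
  series=[
    {"x":0.2,"y":0.16,"z":0,"wx":0,"wy":0,"wz":0.014,"fingers":-1},
    {"x":0.4,"y":0.32,"z":0,"wx":0,"wy":0,"wz":0.014,"fingers":-1},
    {"x":0.6,"y":0.47,"z":0,"wx":0,"wy":0,"wz":0.014,"fingers":-1},
    {"x":0.8,"y":0.62,"z":0,"wx":0,"wy":0,"wz":0.014,"fingers":-1},
    {"x":0.97,"y":0.77,"z":0,"wx":0,"wy":0,"wz":0.014,"fingers":-1},
  ],
)

```text
t: 3.6
eef_pos: [0.6295, 0.0602, 0.2487]
tool_rot: [0.712, 0.702, 0.001, 0.001]
contact_force: [1.0, -0.7, -2.2]
grip_width: 0.0493
grasp_force: 53.0
```

```bash
python3 -c "
from h import *
rows((.654,.095,.25,88.8),(.654,.095,.14,88.8))"
```

```text
t 3.6 p [0.6295 0.0602 0.2487] psi 89.2 grip 0.0493 q [-0.03  0.23  1.49  0.    1.43 -0.02]
[ 0.176  0.12  -0.007] w [ 0.    -0.     0.002]
[0.176 0.119 0.543] w [ 0.    -0.     0.002]
```

Call:
apply_moves(
  series=[
    {"x":0.15,"y":0.12,"z":0,"wx":0,"wy":0,"wz":0,"fingers":-1},
    {"x":0.17,"y":0.12,"z":0,"wx":0,"wy":0,"wz":0,"fingers":-1},
    {"x":0.17,"y":0.12,"z":0.2,"wx":0,"wy":0,"wz":0,"fingers":-1},
    {"x":0.17,"y":0.12,"z":0.3,"wx":0,"wy":0,"wz":0,"fingers":-1},
    {"x":0.17,"y":0.12,"z":0.3,"wx":0,"wy":0,"wz":0,"fingers":-1},
  ],
)

```text
t: 4.1
eef_pos: [0.6502, 0.0911, 0.1835]
tool_rot: [0.712, 0.702, -0.003, -0.003]
contact_force: [-0.1, 0.3, -3.4]
grip_width: 0.0494
grasp_force: 53.2
```

```bash
python3 - <<'E'
from h import *
import rig
rows((.654,.095,.14,88.8),(.654,.095,.128,88.8))
f=rig.grab_frame("scene"); np.savez("scene1.npz",**f)
im=f["image"][:,:,::-1]
A=cv2.resize(im[130:300,240:440],None,fx=3,fy=3,interpolation=cv2.INTER_CUBIC)
cv2.imwrite("pics/s1.png",A)
E
```

```text
t 4.1 p [0.6502 0.0911 0.1835] psi 89.2 grip 0.0494 q [ 0.02  0.33  1.48 -0.    1.34  0.03]
[0.02  0.021 0.217] w [-0.002  0.     0.002]
[0.02  0.021 0.277] w [-0.002  0.     0.002]
```

View pics/s1.png

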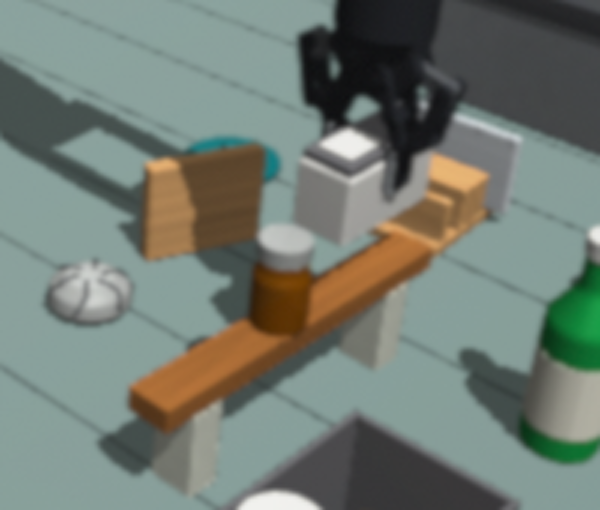

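The container is held level above the ledge, left of the jar (jar lid at (285,245) in the crop) with clear space between them. Next I lower it.

Call:
apply_moves(
  series=[
    {"x":0.02,"y":0.02,"z":0.1,"wx":0,"wy":0,"wz":0,"fingers":-1},
    {"x":0.02,"y":0.02,"z":0.18,"wx":0,"wy":0,"wz":0,"fingers":-1},
    {"x":0.02,"y":0.02,"z":0.22,"wx":0,"wy":0,"wz":0,"fingers":-1},
    {"x":0.02,"y":0.02,"z":0.25,"wx":0,"wy":0,"wz":0,"fingers":-1},
    {"x":0.02,"y":0.02,"z":0.25,"wx":0,"wy":0,"wz":0,"fingers":-1},
  ],
)

```text
t: 4.65
eef_pos: [0.6568, 0.0951, 0.1367]
tool_rot: [0.712, 0.702, -0.001, -0.0]
contact_force: [-0.6, 0.2, -3.7]
grip_width: 0.0492
grasp_force: 53.4
```

```bash
python3 - <<'E'
from h import *
import rig
rows((.654,.095,.14,88.8),(.654,.095,.128,88.8))
E
```

```text
t 4.65 p [0.6568 0.0951 0.1367] psi 89.2 grip 0.0492 q [ 0.03  0.39  1.5  -0.    1.25  0.04]
[-0.001 -0.014 -0.017] w [-0.     0.     0.002]
[-0.001 -0.014  0.043] w [-0.     0.     0.002]
```

Call:
apply_moves(
  series=[
    {"x":0,"y":-0.01,"z":0.01,"wx":0,"wy":0,"wz":0,"fingers":-1},
    {"x":0,"y":-0.01,"z":0.02,"wx":0,"wy":0,"wz":0,"fingers":-1},
    {"x":0,"y":-0.01,"z":0.03,"wx":0,"wy":0,"wz":0,"fingers":-1},
    {"x":0,"y":-0.01,"z":0.04,"wx":0,"wy":0,"wz":0,"fingers":-1},
    {"x":0,"y":-0.01,"z":0.04,"wx":0,"wy":0,"wz":0,"fingers":-1},
  ],
)

```text
t: 5.15
eef_pos: [0.6552, 0.0954, 0.129]
tool_rot: [0.712, 0.702, -0.0, -0.0]
contact_force: [0.1, -0.8, -2.5]
grip_width: 0.0491
grasp_force: 53.4
```

```bash
python3 - <<'E'
from h import *
import rig
rows((.654,.095,.128,88.8))
E
```

```text
t 5.15 p [0.6552 0.0954 0.129 ] psi 89.2 grip 0.0491 q [ 0.03  0.39  1.51 -0.    1.24  0.04]
[-0.002 -0.006  0.005] w [-0.     0.     0.002]
```

Call:
apply_moves(
  series=[
    {"x":0,"y":-0.004,"z":0.005,"wx":0,"wy":0,"wz":0,"fingers":-1},
    {"x":0,"y":-0.004,"z":0.01,"wx":0,"wy":0,"wz":0,"fingers":-1},
    {"x":0,"y":-0.004,"z":0.014,"wx":0,"wy":0,"wz":0,"fingers":-1},
    {"x":0,"y":-0.004,"z":0.014,"wx":0,"wy":0,"wz":0,"fingers":-1},
  ],
)

```text
t: 5.55
eef_pos: [0.655, 0.0956, 0.1285]
tool_rot: [0.712, 0.702, 0.0, 0.0]
contact_force: [-2.7, 0.5, 6.2]
grip_width: 0.0493
grasp_force: 54.7
```

Call:
apply_moves(
  series=[
    {"x":0,"y":0,"z":0,"wx":0,"wy":0,"wz":0,"fingers":0.8},
    {"x":0,"y":0,"z":0,"wx":0,"wy":0,"wz":0,"fingers":0.8},
    {"x":0,"y":0,"z":0,"wx":0,"wy":0,"wz":0,"fingers":0.8},
    {"x":0,"y":0,"z":0,"wx":0,"wy":0,"wz":0,"fingers":0.8},
  ],
)

```text
t: 5.95
eef_pos: [0.6546, 0.0954, 0.1264]
tool_rot: [0.712, 0.702, -0.0, -0.0]
contact_force: [0.1, 0.5, -0.0]
grip_width: 0.0768
grasp_force: 0.0
```

Call:
apply_moves(
  series=[
    {"x":0,"y":0,"z":-0.2,"wx":0,"wy":0,"wz":0,"fingers":0.8},
    {"x":0,"y":0,"z":-0.45,"wx":0,"wy":0,"wz":0,"fingers":0.8},
    {"x":0,"y":0,"z":-0.65,"wx":0,"wy":0,"wz":0,"fingers":1},
    {"x":0,"y":0,"z":-0.65,"wx":0,"wy":0,"wz":0,"fingers":1},
  ],
)

```text
t: 6.35
eef_pos: [0.6583, 0.0956, 0.2653]
tool_rot: [0.712, 0.702, 0.005, 0.005]
contact_force: [0.6, -0.2, 1.7]
grip_width: 0.0853
grasp_force: 0.0
```

```bash
python3 - <<'E'
from h import *
rows((.4653,-.1717,.25,8.3))
E
```

```text
t 6.35 p [0.6583 0.0956 0.2653] psi 89.2 grip 0.0853 q [0.03 0.29 1.38 0.   1.46 0.04]
[-1.35  -0.947  0.063] w [ 0.003 -0.003  0.449]
```

Call:
apply_moves(
  series=[
    {"x":-0.2,"y":-0.14,"z":0.06,"wx":0,"wy":0,"wz":0.449,"fingers":1},
    {"x":-0.4,"y":-0.28,"z":0.06,"wx":0,"wy":0,"wz":0.449,"fingers":1},
    {"x":-0.6,"y":-0.42,"z":0.06,"wx":0,"wy":0,"wz":0.449,"fingers":1},
    {"x":-0.8,"y":-0.56,"z":0.06,"wx":0,"wy":0,"wz":0.449,"fingers":1},
    {"x":-1,"y":-0.7,"z":0.06,"wx":0,"wy":0,"wz":0.449,"fingers":1},
  ],
)

```text
t: 6.85
eef_pos: [0.5103, -0.1037, 0.2439]
tool_rot: [0.921, 0.39, -0.0, -0.0]
contact_force: [0.8, -0.6, 1.0]
grip_width: 0.0855
grasp_force: 0.0
```

```bash
python3 - <<'E'
from h import *
rows((.4653,-.1717,.25,8.3))
E
```

```text
t 6.85 p [ 0.5103 -0.1037  0.2439] psi 45.9 grip 0.0855 q [-0.35 -0.04  1.78 -0.    1.4   0.42]
[-0.401  0.075 -0.03 ] w [-0.     0.     0.209]
```

Call:
apply_moves(
  series=[
    {"x":-0.15,"y":0.03,"z":0,"wx":0,"wy":0,"wz":0.209,"fingers":1},
    {"x":-0.3,"y":0.06,"z":0,"wx":0,"wy":0,"wz":0.209,"fingers":1},
    {"x":-0.4,"y":0.075,"z":0,"wx":0,"wy":0,"wz":0.209,"fingers":1},
    {"x":-0.4,"y":0.075,"z":0,"wx":0,"wy":0,"wz":0.209,"fingers":1},
    {"x":-0.4,"y":0.075,"z":0,"wx":0,"wy":0,"wz":0.209,"fingers":1},
  ],
)

```text
t: 7.35
eef_pos: [0.4667, -0.1715, 0.2441]
tool_rot: [0.997, 0.072, -0.0, -0.0]
contact_force: [0.1, 0.7, -0.2]
grip_width: 0.0853
grasp_force: 0.0
```

```bash
python3 - <<'E'
from h import *
import rig
rows((.4653,-.1717,.18,8.3),(.4653,-.1717,.09,8.3))
f=rig.grab_frame("top"); np.savez("top2.npz",**f)
im=f["image"][:,:,::-1]
A=cv2.resize(im[90:250,170:400],None,fx=3.4,fy=3.4,interpolation=cv2.INTER_CUBIC)
cv2.imwrite("pics/t2.png",A)
E
```

```text
t 7.35 p [ 0.4667 -0.1715  0.2441] psi 8.2 grip 0.0853 q [-0.51 -0.1   1.84  0.    1.4   0.92]
[-0.007  0.     0.32 ] w [-0.  0. -0.]
[-0.007  0.     0.77 ] w [-0.  0. -0.]
```

View pics/t2.png

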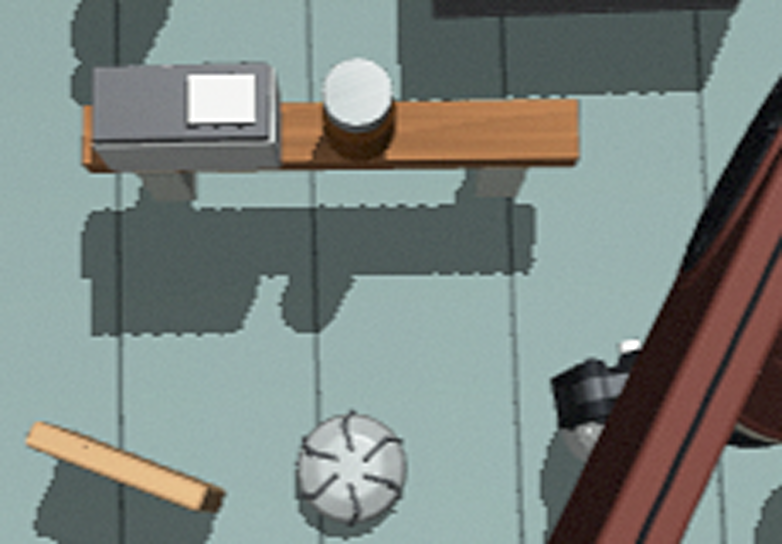

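The container stands on the ledge, with its lid's corners at (93,67), (275,62), (278,138) and (95,145), left of the jar. The jar is unmoved, and the gripper is over the dispenser.

Call:
apply_moves(
  series=[
    {"x":-0.004,"y":0,"z":0.2,"wx":0,"wy":0,"wz":0,"fingers":1},
    {"x":-0.004,"y":0,"z":0.4,"wx":0,"wy":0,"wz":0,"fingers":1},
    {"x":-0.004,"y":0,"z":0.6,"wx":0,"wy":0,"wz":0,"fingers":1},
    {"x":-0.004,"y":0,"z":0.75,"wx":0,"wy":0,"wz":0,"fingers":1},
    {"x":-0.004,"y":0,"z":0.785,"wx":0,"wy":0,"wz":0,"fingers":1},
  ],
)

```text
t: 7.9
eef_pos: [0.4634, -0.1691, 0.0833]
tool_rot: [0.997, 0.076, -0.003, -0.002]
contact_force: [-1.0, 0.3, 0.1]
grip_width: 0.0856
grasp_force: 0.0
```

Call:
apply_moves(
  series=[
    {"x":0,"y":0,"z":0,"wx":0,"wy":0,"wz":0,"fingers":-1},
    {"x":0,"y":0,"z":0,"wx":0,"wy":0,"wz":0,"fingers":-1},
    {"x":0,"y":0,"z":0,"wx":0,"wy":0,"wz":0,"fingers":-1},
    {"x":0,"y":0,"z":0,"wx":0,"wy":0,"wz":0,"fingers":-1},
    {"x":0,"y":0,"z":0,"wx":0,"wy":0,"wz":0,"fingers":-1},
  ],
  grip_force=40,
)

```text
t: 8.4
eef_pos: [0.4678, -0.1714, 0.0895]
tool_rot: [0.997, 0.075, 0.001, 0.001]
contact_force: [-1.5, 1.0, 5.9]
grip_width: 0.0309
grasp_force: 39.3
```

```bash
python3 - <<'E'
from h import *
rows((.4653,-.1717,.25,8.3),(.65,-.095,.25,8.3))
f=load("top2.npz")
W=np.array([ray(f,(u/3.4+169.6,v/3.4+89.6),.17)[:2] for u,v in [(93,67),(272,62),(275,138),(95,145)]]);print(W.round(4).tolist(),W.mean(0))
print("jar",ray(f,(358/3.4+169.6,93/3.4+89.6),.175))
E
```

```text
t 8.4 p [ 0.4678 -0.1714  0.0895] psi 8.6 grip 0.0309 q [-0.51  0.07  1.98  0.    1.09  0.91]
[-0.01   0.001 -0.803] w [ 0.001 -0.001  0.002]
[ 0.96 -0.24 -0.8 ] w [ 0.001 -0.001  0.002]
[[0.6748, 0.1485], [0.6743, 0.0422], [0.6282, 0.0414], [0.6275, 0.1477]] [0.65117527 0.09494479]
jar [ 0.6520596  -0.00828385  0.175     ]
```

Call:
apply_moves(
  series=[
    {"x":0,"y":0,"z":-0.1,"wx":0,"wy":0,"wz":0,"fingers":-1},
    {"x":0,"y":0,"z":-0.3,"wx":0,"wy":0,"wz":0,"fingers":-1},
    {"x":0,"y":0,"z":-0.5,"wx":0,"wy":0,"wz":0,"fingers":-1},
    {"x":0,"y":0,"z":-0.7,"wx":0,"wy":0,"wz":0,"fingers":-1},
    {"x":0,"y":0,"z":-0.85,"wx":0,"wy":0,"wz":0,"fingers":-1},
  ],
)

```text
t: 8.9
eef_pos: [0.4671, -0.1712, 0.2611]
tool_rot: [0.997, 0.075, 0.002, 0.001]
contact_force: [1.0, 1.0, -1.4]
grip_width: 0.0313
grasp_force: 39.7
```

```bash
python3 - <<'E'
from h import *
rows((.6525,-.095,.25,8.3))
E
```

```text
t 8.9 p [ 0.4671 -0.1712  0.2611] psi 8.6 grip 0.0313 q [-0.51 -0.11  1.82 -0.    1.43  0.91]
[ 0.974 -0.238  0.058] w [ 0.001 -0.001  0.002]
```

Call:
apply_moves(
  series=[
    {"x":0.15,"y":-0.04,"z":0,"wx":0,"wy":0,"wz":0,"fingers":-1},
    {"x":0.38,"y":-0.09,"z":0,"wx":0,"wy":0,"wz":0,"fingers":-1},
    {"x":0.6,"y":-0.15,"z":0,"wx":0,"wy":0,"wz":0,"fingers":-1},
    {"x":0.82,"y":-0.2,"z":0,"wx":0,"wy":0,"wz":0,"fingers":-1},
    {"x":0.97,"y":-0.238,"z":0,"wx":0,"wy":0,"wz":0,"fingers":-1},
  ],
)

```text
t: 9.4
eef_pos: [0.6533, -0.0933, 0.2577]
tool_rot: [0.997, 0.076, 0.001, -0.0]
contact_force: [-0.3, 0.0, 0.2]
grip_width: 0.0309
grasp_force: 39.8
```

Call:
apply_moves(
  series=[
    {"x":0,"y":0,"z":0.05,"wx":0,"wy":0,"wz":0,"fingers":-1},
    {"x":0,"y":0,"z":0.15,"wx":0,"wy":0,"wz":0,"fingers":-1},
    {"x":0,"y":0,"z":0.25,"wx":0,"wy":0,"wz":0,"fingers":-1},
    {"x":0,"y":0,"z":0.25,"wx":0,"wy":0,"wz":0,"fingers":-1},
    {"x":0,"y":0,"z":0.25,"wx":0,"wy":0,"wz":0,"fingers":-1},
  ],
)

```text
t: 9.9
eef_pos: [0.6504, -0.0951, 0.2075]
tool_rot: [0.997, 0.075, -0.001, -0.0]
contact_force: [0.2, 0.5, -0.3]
grip_width: 0.0307
grasp_force: 39.8
```

```bash
python3 - <<'E'
from h import *
import rig
rows((.6525,-.095,.192,8.6),(.6525,-.095,.189,8.6))
f=rig.grab_frame("scene"); np.savez("scene3.npz",**f)
im=f["image"][:,:,::-1]
A=cv2.resize(im[120:300,240:440],None,fx=3,fy=3,interpolation=cv2.INTER_CUBIC)
cv2.imwrite("pics/s3.png",A)
for n,X in [("base centre target",(.6505,-.095,.1)),("ledge R end near",(.6527+.02,-.148,.1)),("ledge R far",(.63,-.148,.1))]: print(n,((proj(f,X)-[239.6,119.6])*3).round())
E
```

```text
t 9.9 p [ 0.6504 -0.0951  0.2075] psi 8.6 grip 0.0307 q [-0.26  0.31  1.46 -0.    1.37  1.16]
[0.011 0.001 0.077] w [-0.  0. -0.]
[0.011 0.001 0.092] w [-0.  0. -0.]
base centre target [195. 395.]
ledge R end near [168. 441.]
ledge R far [124. 413.]
```

View pics/s3.png

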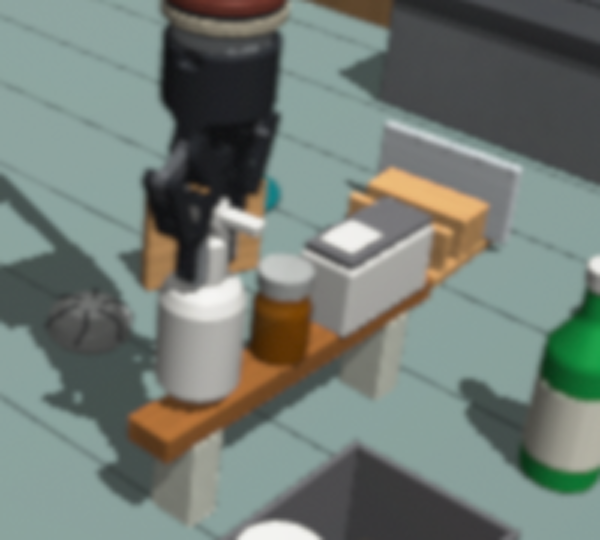

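The dispenser is held upright over the ledge's right part (base near (200,395)), clear of the jar. The container stands level at the left.

Call:
apply_moves(
  series=[
    {"x":0.008,"y":0,"z":0.03,"wx":0,"wy":0,"wz":0,"fingers":-1},
    {"x":0.008,"y":0,"z":0.055,"wx":0,"wy":0,"wz":0,"fingers":-1},
    {"x":0.008,"y":0,"z":0.07,"wx":0,"wy":0,"wz":0,"fingers":-1},
    {"x":0.008,"y":0,"z":0.08,"wx":0,"wy":0,"wz":0,"fingers":-1},
    {"x":0.008,"y":0,"z":0.08,"wx":0,"wy":0,"wz":0,"fingers":-1},
  ],
)

```text
t: 10.45
eef_pos: [0.6525, -0.0944, 0.191]
tool_rot: [0.997, 0.075, -0.0, -0.0]
contact_force: [-0.1, -0.4, -1.2]
grip_width: 0.0312
grasp_force: 39.8
```

Call:
apply_moves(
  series=[
    {"x":0,"y":0,"z":0.005,"wx":0,"wy":0,"wz":0,"fingers":-1},
    {"x":0,"y":0,"z":0.01,"wx":0,"wy":0,"wz":0,"fingers":-1},
    {"x":0,"y":0,"z":0.01,"wx":0,"wy":0,"wz":0,"fingers":-1},
  ],
)

```text
t: 10.75
eef_pos: [0.6529, -0.0945, 0.1897]
tool_rot: [0.997, 0.075, 0.0, 0.0]
contact_force: [0.1, -0.1, -0.4]
grip_width: 0.0311
grasp_force: 39.9
```

Call:
apply_moves(
  series=[
    {"x":0,"y":0,"z":0.005,"wx":0,"wy":0,"wz":0,"fingers":-1},
    {"x":0,"y":0,"z":0.01,"wx":0,"wy":0,"wz":0,"fingers":-1},
    {"x":0,"y":0,"z":0.01,"wx":0,"wy":0,"wz":0,"fingers":-1},
  ],
)

```text
t: 11.05
eef_pos: [0.6534, -0.0944, 0.1896]
tool_rot: [0.997, 0.075, 0.001, 0.0]
contact_force: [-2.7, 1.9, 7.4]
grip_width: 0.0309
grasp_force: 40.6
```

Call:
apply_moves(
  series=[
    {"x":0,"y":0,"z":0,"wx":0,"wy":0,"wz":0,"fingers":0.5},
    {"x":0,"y":0,"z":0,"wx":0,"wy":0,"wz":0,"fingers":0.5},
    {"x":0,"y":0,"z":0,"wx":0,"wy":0,"wz":0,"fingers":0.5},
    {"x":0,"y":0,"z":0,"wx":0,"wy":0,"wz":0,"fingers":0.5},
  ],
)

```text
t: 11.45
eef_pos: [0.6526, -0.0945, 0.1871]
tool_rot: [0.997, 0.075, -0.0, -0.0]
contact_force: [-0.8, -0.4, -0.0]
grip_width: 0.0643
grasp_force: 0.0
```

Call:
apply_moves(
  series=[
    {"x":0,"y":0,"z":-0.1,"wx":0,"wy":0,"wz":0,"fingers":0.5},
    {"x":0,"y":0,"z":-0.3,"wx":0,"wy":0,"wz":0,"fingers":0.5},
    {"x":0,"y":0,"z":-0.45,"wx":0,"wy":0,"wz":0,"fingers":0.5},
    {"x":0,"y":0,"z":-0.45,"wx":0,"wy":0,"wz":0,"fingers":0.5},
  ],
)

```text
t: 11.85
eef_pos: [0.6553, -0.0952, 0.284]
tool_rot: [0.997, 0.075, 0.005, 0.002]
contact_force: [0.1, -0.0, -0.1]
grip_width: 0.0641
grasp_force: 0.0
```

```bash
python3 - <<'E'
from h import *
rows((.442,.1515,.25,67.6))
E
```

```text
t 11.85 p [ 0.6553 -0.0952  0.284 ] psi 8.6 grip 0.0641 q [-0.26  0.27  1.36 -0.    1.49  1.16]
[-0.871 -1.38   0.156] w [ 0.003 -0.002 -0.328]
```

Call:
apply_moves(
  series=[
    {"x":-0.12,"y":-0.2,"z":0,"wx":0,"wy":0,"wz":-0.06,"fingers":0.5},
    {"x":-0.25,"y":-0.4,"z":0,"wx":0,"wy":0,"wz":-0.12,"fingers":0.5},
    {"x":-0.38,"y":-0.6,"z":0.05,"wx":0,"wy":0,"wz":-0.17,"fingers":0.5},
    {"x":-0.5,"y":-0.8,"z":0.1,"wx":0,"wy":0,"wz":-0.22,"fingers":0.5},
    {"x":-0.63,"y":-1,"z":0.15,"wx":0,"wy":0,"wz":-0.27,"fingers":0.5},
  ],
)

```text
t: 12.35
eef_pos: [0.4966, 0.0855, 0.2463]
tool_rot: [0.899, 0.438, -0.0, -0.0]
contact_force: [0.6, 1.2, 0.4]
grip_width: 0.0642
grasp_force: 0.0
```

```bash
python3 - <<'E'
from h import *
rows((.442,.1515,.2,67.6))
E
```

```text
t 12.35 p [0.4966 0.0855 0.2463] psi 51.9 grip 0.0642 q [ 0.01 -0.08  1.82  0.    1.41  0.68]
[ 0.091 -0.418  0.232] w [-0.     0.    -0.087]
```

Call:
apply_moves(
  series=[
    {"x":0.04,"y":-0.2,"z":0,"wx":0,"wy":0,"wz":-0.045,"fingers":0.5},
    {"x":0.09,"y":-0.418,"z":0.2,"wx":0,"wy":0,"wz":-0.087,"fingers":0.5},
    {"x":0.09,"y":-0.418,"z":0.33,"wx":0,"wy":0,"wz":-0.087,"fingers":0.5},
    {"x":0.09,"y":-0.418,"z":0.33,"wx":0,"wy":0,"wz":-0.087,"fingers":0.5},
    {"x":0.09,"y":-0.418,"z":0.33,"wx":0,"wy":0,"wz":-0.087,"fingers":0.5},
  ],
)

```text
t: 12.85
eef_pos: [0.4437, 0.1502, 0.1814]
tool_rot: [0.833, 0.554, -0.001, -0.0]
contact_force: [1.3, -0.7, 0.6]
grip_width: 0.0639
grasp_force: 0.0
```

```bash
python3 - <<'E'
from h import *
import rig
rows((.442,.1515,.06,67.6))
f=rig.grab_frame("top"); np.savez("top4.npz",**f)
im=f["image"][:,:,::-1]
A=cv2.resize(im[90:250,170:400],None,fx=3.4,fy=3.4,interpolation=cv2.INTER_CUBIC)
cv2.imwrite("pics/t4.png",A)
E
```

```text
t 12.85 p [0.4437 0.1502 0.1814] psi 67.2 grip 0.0639 q [ 0.16 -0.12  1.97 -0.    1.29  0.56]
[ 0.003 -0.01   0.607] w [-0.     0.    -0.002]
```

View pics/t4.png

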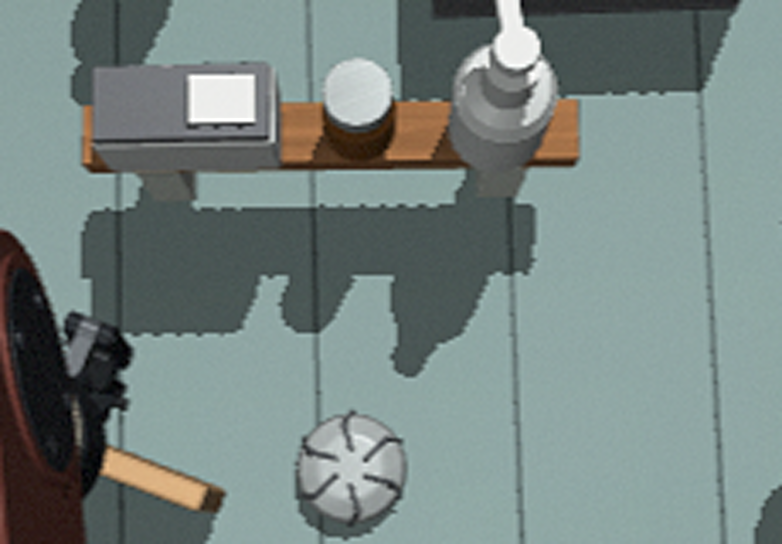

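The dispenser stands upright on the ledge (head at (516,47)), with the jar at (358,93) and the container in place. Next I lower onto the board and grip it.

Call:
apply_moves(
  series=[
    {"x":0.003,"y":-0.006,"z":0.2,"wx":0,"wy":0,"wz":0,"fingers":0.5},
    {"x":0.003,"y":-0.006,"z":0.4,"wx":0,"wy":0,"wz":0,"fingers":0.5},
    {"x":0.003,"y":-0.006,"z":0.55,"wx":0,"wy":0,"wz":0,"fingers":0.5},
    {"x":0.003,"y":-0.006,"z":0.6,"wx":0,"wy":0,"wz":0,"fingers":0.5},
    {"x":0.003,"y":-0.006,"z":0.6,"wx":0,"wy":0,"wz":0,"fingers":0.5},
  ],
)

```text
t: 13.4
eef_pos: [0.4436, 0.1508, 0.0616]
tool_rot: [0.833, 0.553, -0.0, -0.0]
contact_force: [0.9, -1.1, 0.9]
grip_width: 0.0639
grasp_force: 0.0
```

Call:
apply_moves(
  series=[
    {"x":0,"y":0,"z":0,"wx":0,"wy":0,"wz":0,"fingers":-1},
    {"x":0,"y":0,"z":0,"wx":0,"wy":0,"wz":0,"fingers":-1},
    {"x":0,"y":0,"z":0,"wx":0,"wy":0,"wz":0,"fingers":-1},
    {"x":0,"y":0,"z":0,"wx":0,"wy":0,"wz":0,"fingers":-1},
    {"x":0,"y":0,"z":0,"wx":0,"wy":0,"wz":0,"fingers":-1},
  ],
  grip_force=60,
)

```text
t: 13.9
eef_pos: [0.4443, 0.1517, 0.0632]
tool_rot: [0.833, 0.554, 0.001, 0.001]
contact_force: [-1.3, -0.9, 7.5]
grip_width: 0.0173
grasp_force: 58.8
```

```bash
python3 - <<'E'
from h import *
f=load("top4.npz")
r=lambda u,v,z:ray(f,(u/3.4+169.6,v/3.4+89.6),z)[:2].round(4)
print("head",r(516,47,.245),"body",r(505,94,.17),"jar",r(358,93,.175))
rows((.5524,.3237,.2,3.4))
E
```

```text
head [ 0.6512 -0.0941] body [ 0.6502 -0.0947] jar [ 0.6521 -0.0083]
t 13.9 p [0.4443 0.1517 0.0632] psi 67.2 grip 0.0173 q [ 0.16  0.04  2.06 -0.    1.03  0.56]
[ 1.003  0.167 -0.682] w [ 0.    -0.001  0.355]
```

Call:
apply_moves(
  series=[
    {"x":0,"y":0,"z":-0.1,"wx":0,"wy":0,"wz":0,"fingers":-1},
    {"x":0,"y":0,"z":-0.3,"wx":0,"wy":0,"wz":0,"fingers":-1},
    {"x":0,"y":0,"z":-0.5,"wx":0,"wy":0,"wz":0,"fingers":-1},
    {"x":0,"y":0,"z":-0.65,"wx":0,"wy":0,"wz":0.04,"fingers":-1},
    {"x":0,"y":0,"z":-0.65,"wx":0,"wy":0,"wz":0.08,"fingers":-1},
  ],
)

```text
t: 14.4
eef_pos: [0.4462, 0.1521, 0.1972]
tool_rot: [0.897, 0.443, 0.005, 0.001]
contact_force: [0.8, -0.4, -1.5]
grip_width: 0.017
grasp_force: 59.0
```

```bash
python3 - <<'E'
from h import *
rows((.5524,.3237,.2,3.4))
E
```

```text
t 14.4 p [0.4462 0.1521 0.1972] psi 52.6 grip 0.017 q [ 0.16 -0.14  1.96  0.    1.31  0.81]
[ 1.004 -0.1   -0.007] w [ 0.001 -0.003  0.273]
```

Call:
apply_moves(
  series=[
    {"x":0.15,"y":-0.02,"z":0,"wx":0,"wy":0,"wz":0.045,"fingers":-1},
    {"x":0.35,"y":-0.04,"z":0,"wx":0,"wy":0,"wz":0.09,"fingers":-1},
    {"x":0.55,"y":-0.06,"z":0,"wx":0,"wy":0,"wz":0.135,"fingers":-1},
    {"x":0.75,"y":-0.08,"z":0,"wx":0,"wy":0,"wz":0.18,"fingers":-1},
    {"x":0.93,"y":-0.1,"z":0,"wx":0,"wy":0,"wz":0.225,"fingers":-1},
  ],
)

```text
t: 14.9
eef_pos: [0.54, 0.3135, 0.1914]
tool_rot: [0.994, 0.105, 0.0, 0.0]
contact_force: [-0.5, -0.7, -1.3]
grip_width: 0.0172
grasp_force: 58.9
```

```bash
python3 - <<'E'
from h import *
rows((.5524,.3237,.2,3.4))
E
```

```text
t 14.9 p [0.54   0.3135 0.1914] psi 12.0 grip 0.0172 q [ 0.4   0.25  1.57 -0.    1.32  1.76]
[ 0.071 -0.037 -0.043] w [ 0.    -0.     0.048]
```

Call:
apply_moves(
  series=[
    {"x":0.07,"y":-0.037,"z":-0.02,"wx":0,"wy":0,"wz":0.048,"fingers":-1},
    {"x":0.07,"y":-0.037,"z":-0.02,"wx":0,"wy":0,"wz":0.048,"fingers":-1},
    {"x":0.07,"y":-0.037,"z":0.1,"wx":0,"wy":0,"wz":0.048,"fingers":-1},
    {"x":0.07,"y":-0.037,"z":0.2,"wx":0,"wy":0,"wz":0.048,"fingers":-1},
    {"x":0.07,"y":-0.037,"z":0.2,"wx":0,"wy":0,"wz":0.048,"fingers":-1},
  ],
)

```text
t: 15.4
eef_pos: [0.5486, 0.3202, 0.1476]
tool_rot: [0.999, 0.034, -0.003, 0.001]
contact_force: [-0.1, -1.5, -1.8]
grip_width: 0.0171
grasp_force: 59.0
```

```bash
python3 - <<'E'
from h import *
import rig
rows((.5524,.3237,.13,3.4),(.5524,.3237,.076,3.4))
F=[]
for n,(a,b,c,d) in [("top",(80,145,175,220)),("scene",(345,145,440,220))]:
    f=rig.grab_frame(n); np.savez(n+"5.npz",**f)
    F.append(cv2.resize(f["image"][b:d,a:c,::-1],None,fx=4,fy=4,interpolation=cv2.INTER_CUBIC))
    for X in [(.5524,.3237,.057),(.5524,.3237,.08)]: print(n,((proj(f,X)-[a-.4,b-.4])*4).round())
cv2.imwrite("pics/r5.png",np.hstack(F))
E
```

```text
t 15.4 p [0.5486 0.3202 0.1476] psi 3.9 grip 0.0171 q [ 0.4   0.32  1.57 -0.    1.26  1.91]
[ 0.021 -0.017  0.088] w [0.001 0.002 0.003]
[ 0.023 -0.017  0.358] w [0.001 0.002 0.003]
top [209. 145.]
top [193. 139.]
scene [120. 172.]
scene [125. 143.]
```

View pics/r5.png

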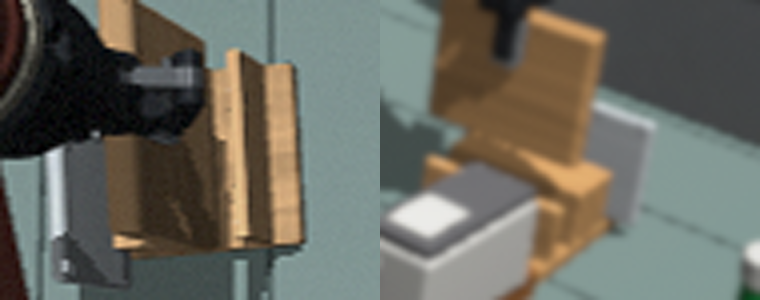

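The crops show the board above the rack. In the left crop the wall top is at u≈236, v≈145, where the prediction put it at 237, so the slot estimate is consistent.

Call:
apply_moves(
  series=[
    {"x":0.015,"y":-0.015,"z":0.04,"wx":0,"wy":0,"wz":0.003,"fingers":-1},
    {"x":0.015,"y":-0.015,"z":0.08,"wx":0,"wy":0,"wz":0.003,"fingers":-1},
    {"x":0.015,"y":-0.015,"z":0.08,"wx":0,"wy":0,"wz":0.003,"fingers":-1},
    {"x":0.015,"y":-0.015,"z":0.08,"wx":0,"wy":0,"wz":0.003,"fingers":-1},
    {"x":0.015,"y":-0.015,"z":0.08,"wx":0,"wy":0,"wz":0.003,"fingers":-1},
  ],
)

```text
t: 16.0
eef_pos: [0.5545, 0.3253, 0.1358]
tool_rot: [1.0, 0.028, 0.0, -0.0]
contact_force: [-0.7, 0.2, -1.3]
grip_width: 0.0174
grasp_force: 59.1
```

```bash
python3 - <<'E'
from h import *
rows((.5524,.3237,.12,3.4),(.5524,.3237,.076,3.4))
E
```

```text
t 16.0 p [0.5545 0.3253 0.1358] psi 3.2 grip 0.0174 q [ 0.41  0.34  1.56 -0.    1.24  1.92]
[-0.011  0.007  0.079] w [-0.    -0.    -0.001]
[-0.011  0.007  0.299] w [-0.    -0.    -0.001]
```

Call:
apply_moves(
  series=[
    {"x":-0.005,"y":0.007,"z":0.03,"wx":0,"wy":0,"wz":0,"fingers":-1},
    {"x":-0.005,"y":0.007,"z":0.06,"wx":0,"wy":0,"wz":0,"fingers":-1},
    {"x":-0.005,"y":0.007,"z":0.08,"wx":0,"wy":0,"wz":0,"fingers":-1},
    {"x":-0.005,"y":0.007,"z":0.11,"wx":0,"wy":0,"wz":0,"fingers":-1},
    {"x":-0.005,"y":0.007,"z":0.11,"wx":0,"wy":0,"wz":0,"fingers":-1},
  ],
)

```text
t: 16.5
eef_pos: [0.5527, 0.3234, 0.112]
tool_rot: [1.0, 0.028, -0.001, 0.0]
contact_force: [-0.2, 0.3, -2.5]
grip_width: 0.0173
grasp_force: 59.1
```

```bash
python3 - <<'E'
from h import *
rows((.5524,.3237,.076,3.4))
E
```

```text
t 16.5 p [0.5527 0.3234 0.112 ] psi 3.2 grip 0.0173 q [ 0.41  0.36  1.58 -0.    1.2   1.92]
[-0.001 -0.002  0.18 ] w [ 0.     0.001 -0.001]
```

Bottom edge is about 8 mm into the slot with no contact force; continuing down.

Call:
apply_moves(
  series=[
    {"x":0,"y":0,"z":0.03,"wx":0,"wy":0,"wz":0,"fingers":-1},
    {"x":0,"y":0,"z":0.06,"wx":0,"wy":0,"wz":0,"fingers":-1},
    {"x":0,"y":0,"z":0.1,"wx":0,"wy":0,"wz":0,"fingers":-1},
    {"x":0,"y":0,"z":0.14,"wx":0,"wy":0,"wz":0,"fingers":-1},
    {"x":0,"y":0,"z":0.15,"wx":0,"wy":0,"wz":0,"fingers":-1},
  ],
)

```text
t: 17.0
eef_pos: [0.5525, 0.3233, 0.0817]
tool_rot: [1.0, 0.027, -0.001, 0.0]
contact_force: [-0.4, 0.3, -2.1]
grip_width: 0.0176
grasp_force: 59.1
```

Call:
apply_moves(
  series=[
    {"x":0,"y":0,"z":0.01,"wx":0,"wy":0,"wz":0,"fingers":-1},
    {"x":0,"y":0,"z":0.02,"wx":0,"wy":0,"wz":0,"fingers":-1},
    {"x":0,"y":0,"z":0.03,"wx":0,"wy":0,"wz":0,"fingers":-1},
    {"x":0,"y":0,"z":0.03,"wx":0,"wy":0,"wz":0,"fingers":-1},
  ],
)

```text
t: 17.4
eef_pos: [0.5534, 0.3237, 0.0774]
tool_rot: [1.0, 0.028, -0.0, 0.0]
contact_force: [0.8, -0.2, -1.3]
grip_width: 0.0178
grasp_force: 59.1
```

Call:
apply_moves(
  series=[
    {"x":0,"y":0,"z":0.008,"wx":0,"wy":0,"wz":0,"fingers":-1},
    {"x":0,"y":0,"z":0.016,"wx":0,"wy":0,"wz":0,"fingers":-1},
    {"x":0,"y":0,"z":0.018,"wx":0,"wy":0,"wz":0,"fingers":-1},
    {"x":0,"y":0,"z":0.018,"wx":0,"wy":0,"wz":0,"fingers":-1},
  ],
)

```text
t: 17.8
eef_pos: [0.5537, 0.324, 0.0753]
tool_rot: [1.0, 0.028, 0.0, -0.0]
contact_force: [-2.9, -1.2, 5.4]
grip_width: 0.0174
grasp_force: 60.0
```

Call:
apply_moves(
  series=[
    {"x":0,"y":0,"z":0,"wx":0,"wy":0,"wz":0,"fingers":0.1},
    {"x":0,"y":0,"z":0,"wx":0,"wy":0,"wz":0,"fingers":0.1},
    {"x":0,"y":0,"z":0,"wx":0,"wy":0,"wz":0,"fingers":0.1},
    {"x":0,"y":0,"z":0,"wx":0,"wy":0,"wz":0,"fingers":0.1},
  ],
)

```text
t: 18.2
eef_pos: [0.5535, 0.3237, 0.0738]
tool_rot: [1.0, 0.028, 0.0, -0.0]
contact_force: [0.1, -0.0, -0.4]
grip_width: 0.0468
grasp_force: 0.0
```

Call:
apply_moves(
  series=[
    {"x":0,"y":0,"z":-0.1,"wx":0,"wy":0,"wz":0,"fingers":0.1},
    {"x":0,"y":0,"z":-0.3,"wx":0,"wy":0,"wz":0,"fingers":0.1},
    {"x":0,"y":0,"z":-0.5,"wx":0,"wy":0,"wz":0,"fingers":0.1},
    {"x":0,"y":0,"z":-0.7,"wx":0,"wy":0,"wz":0,"fingers":0.1},
    {"x":0,"y":0,"z":-0.8,"wx":0,"wy":0,"wz":0,"fingers":0.1},
  ],
)

```text
t: 18.7
eef_pos: [0.555, 0.3245, 0.2388]
tool_rot: [1.0, 0.028, 0.003, -0.001]
contact_force: [0.6, 0.4, 0.7]
grip_width: 0.047
grasp_force: 0.0
```

Call:
apply_moves(
  series=[
    {"x":-0.2,"y":0,"z":0,"wx":0,"wy":0,"wz":0,"fingers":0.1},
    {"x":-0.4,"y":0,"z":0,"wx":0,"wy":0,"wz":0,"fingers":0.1},
    {"x":-0.6,"y":0,"z":0,"wx":0,"wy":0,"wz":0,"fingers":0.1},
    {"x":-0.6,"y":0,"z":0,"wx":0,"wy":0,"wz":0,"fingers":0.1},
    {"x":-0.6,"y":0,"z":0,"wx":0,"wy":0,"wz":0,"fingers":0.1},
  ],
)

```text
t: 19.2
eef_pos: [0.4333, 0.3173, 0.2343]
tool_rot: [1.0, 0.028, 0.001, -0.0]
contact_force: [-0.3, 0.5, 0.9]
grip_width: 0.0471
grasp_force: 0.0
```

```bash
python3 - <<'E'
import rig,cv2,numpy as np
f=rig.grab_frame("scene"); 
cv2.imwrite("pics/s6.png",cv2.resize(f["image"][120:300,230:450,::-1],None,fx=3.2,fy=3.2,interpolation=cv2.INTER_CUBIC))
E
```

```text
(no output)
```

View pics/s6.png

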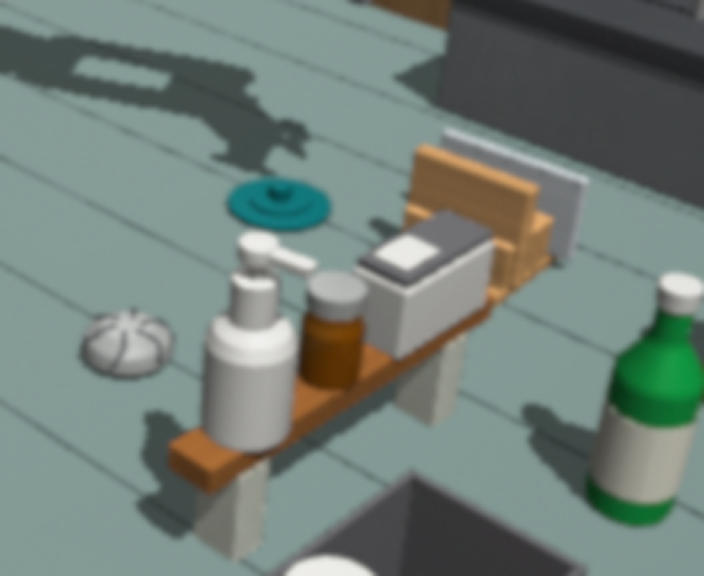

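The dispenser (250,380), jar (333,330) and container (425,280) all stand upright on the ledge. The board sits level in the slot (475,200), and the stopper and scrubber haven't moved.

```bash
python3 -c "
import rig;print(rig.hand_in())"
```

```text
the job is handed in; nothing more can be done
None
```

I handed the job in at about 19 s; the final pictures show the container and dispenser upright on the ledge beside the jar and the board seated in the rack's empty slot, with jar, scrubber and stopper not visibly moved, but the hand-in gave no verdict.

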